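Move the battery pack from the charger to the tester

TASK

The yellow battery pack is held down in the black charger by a push-push catch. Push it in until the catch lets go and it pops up, take it over to the white tester with the blue panel, and push it in there until the catch holds it down. Press gently (15 N is enough, never above 35 N) and leave the other things on the bench where they are.

Things in the scene. Friction and masses are not known exactly. Their poses are not given: they have to be found in the camera images.
- pack: Loose yellow battery pack with a grey track moulded into the lower half of both broad faces (the catch runs in it), an upright box 22 (its x) x 44 (its y) x 75 mm (its z), about 0.2 kg. Origin: centre of its underside; z up along it. It fits either way round (half a turn about z). Press its flat top in the middle.
- charger: Black charging dock, fixed, 78 mm high with a flat top; reaches from x -30 to +46 mm and y -42 to +42 mm. Origin: on the bench, under the centre of its slot; z up. At the start it holds the pack down; held, the pack's top stands 11 to 17 mm above the dock's top (it differs from day to day). The pack stands in it with its x and y along the dock's.
- tester: White tester dock with a blue panel, fixed; sizes, slot, origin, spring and catch as the charger's, but its own catch height (held, the pack's top stands 10 to 20 mm above the dock's top). It starts empty, its plunger raised.
- charger_mouth (a point): Centre of the charger's slot, at the dock's top (78 mm over the bench). The upright slot is 23.6 mm (x) by 45.6 mm (y), its mouth chamfered over 5 mm. The pack slides freely in it and rests on a spring plunger; raised, the plunger's top is 33 mm over the bench, and the pack's top stands 30 mm above the dock's top.
- tester_mouth (a point): The same for the tester's slot.
- charger_plunger (a joint): Plunger travel down, m: 0 raised, 0.013 to 0.019 held by the catch (not known closer). Pressing about 7 mm past held works the catch; 2 mm on is a firm stop: press slowly till the force climbs to 12 to 15 N there, then let go. A held pack then pops up, a raised one stays held; letting go early changes nothing. Spring: 5 N raised, 7 N held, 8 N at the stop, plus 0.04 N per mm/s.
- tester_plunger (a joint): The same for the tester's plunger; its catch has its own height: held anywhere from 0.010 to 0.0195, the firm stop about 9 mm past that, so the stop must be felt.
- blue_driver: Bystander: blue precision screwdriver, 160 mm, lying on the bench at the back. Leave it.
- glue_tube: Bystander: yellow glue tube, 124 mm, lying at the left. Leave it.
- esd_brush: Bystander: black antistatic brush, 132 mm, lying between the docks. Leave it.
- circuit_blue: Bystander: blue circuit board, 33 x 70 mm, lying between the docks towards the back. Leave it.
- flux: Bystander: open flux tin, 44 mm across, 19 mm high, at the left. Leave it.

How it is judged:
On the way, in this order (a step that is already met when the one before it is completed fails the run):
1. the charger's catch has let go and the pack has popped up in its slot (value of joint charger_plunger below 0.005 m and z of pack in the frame of charger between 0.027 and 0.045 m and horizontal distance between pack and charger below 0.006 m), for 0.1 s.
2. the pack is held down by the tester's catch with the robot's hand off it (z of pack in the frame of tester below 0.0255 m and horizontal distance between pack and tester below 0.004 m and value of joint tester_plunger above 0.0085 m and contact force between pack and the arm below 0.1 N and contact force between pack and the fingers below 0.1 N), for 0.3 s.
At the end, for the whole second after the job is handed in: The pack stands upright (within 0.08 rad) in the tester's slot (within 4 mm of its axis), at rest, held down by the catch: its underside 10 to 25.5 mm over the bench, the tester's plunger 8.5 to 22 mm down (z of pack in the frame of tester between 0.01 and 0.0255 m and horizontal distance between pack and tester below 0.004 m and angle between pack's own z axis and vertical below 0.08 rad and value of joint tester_plunger between 0.0085 and 0.022 m and linear speed of pack below 0.02 m/s); the robot touches nothing.
It fails at once if the pack pressed against the charger with more than 40 N (contact force between pack and charger above 40 N).
It fails at once if the pack pressed against the tester with more than 40 N (contact force between pack and tester above 40 N).
It fails at once if a bystander moved by more than 20 mm (distance of any of blue_driver, glue_tube, esd_brush, circuit_blue, flux from where it was at the start of the episode above 0.02 m).
It also fails if it takes over 54 s, if anything falls off the work surface, if the arm or the gripper's body presses on something with over 40 N, if the wrist force passes 120 N, or if a joint passes its speed limit or range.

ROBOT

A 7-joint arm with a two-finger parallel gripper is mounted at the origin on a cart in front of the work surface, level with it; the furniture and walls round the work are solid. World frame = base frame: x ahead of the robot, y to its left, z up, the work surface at z = 0. Lengths are in m, angles in rad, forces in N, time in s.
With the tool pointing down it reaches from about 0.35 to 0.9 m from the base axis. Payload 8.1 kg.
Tool frame: the origin (TCP) lies at the very end of the fingers, on their centre line; the grasp point (between the pads) lies 19 mm behind it; z points along the fingers, y is the line along which they close (so a half turn about z gives the same grasp; the last joint's range is limited). The gripper opens to 92 mm and grips with 3 to 60 N. Pads are 19 mm wide; open, the fingers measure 130 mm over their backs; the gripper's body (75 mm by 190 mm) begins 47 mm behind the grasp point.
Start: joints at [-1.432, 0.434, 0.025, 1.573, -0.012, 1.134, -0.075], TCP at [0.15, 0.607, 0.227] pointing down, gripper open.
Joint ranges: [-2.62, 2.62], [-0.44, 2.09], [-1.27, 1.32], [0.08, 2.57], [-1.32, 4.46], [0.12, 2], [-2.74, 2.74]. Speed limits (rad/s): [2.22, 2.22, 3.01, 3.01, 3.14, 3.14, 3.14].

INTERFACE

Orientations are given as a rotation vector (axis times angle).
In Python, from cell import arm gives the robot as it stands.
- The arm moves only by the tool jog_arm, never from a script. Its argument "rows" is a list of rows, each a list of 3 entries, a list of its own where there are three numbers: the shift along the world's x, y, z in cm, then the turn, a rotation vector about the world's x, y, z in degrees, then the opening, from 0 (shut) to 1 (fully open). A call has 1 to 8 rows; each row is the pose to reach, as a shift and turn from the pose commanded when the call began; what a row does not reach only later rows make up. A row lasts 1/8 s, in which the tool goes at most 62.5 mm and 10.7 degrees, less where a joint would pass 70% of its speed; a pose out of reach is approached as far as the arm can. A call with a gripper value outside its range is refused whole. The fingers move at their own pace and stop on an object; "newtons" is the grip in N (left out, the last holds). Time passes only in rows, so rows that repeat a pose let the fingers close. It gives the time, the measured TCP pose, the force, the opening and the grip force at its end, in the units of the state.
- arm.observe(): the state, without advancing time (a new reading comes with each control period).
- arm.get_image(name): name is "side" or "top" or "wrist"; returns a dict with "img" (420x560x3 uint8, red, green, blue), "depth" (420x560 float32, m along the optical axis (not along the pixel's ray), 0 where there is no reading), "fx", "fy", "cx", "cy" (pixels), "rvec" (rotation vector, rad) and "tvec" (3), from world to camera coordinates, as OpenCV has them; the wrist camera has in their place "mount" (4x4, takes a point from camera to tool coordinates, whose origin is the TCP and whose axes are the flange's). Camera axes: x right, y down, z forward; pixel columns grow to the right and rows downward; lengths in m; the calibration is good to about 2 mm. A picture is of the moment at which its call begins: read the wrist's pose just before it.
- arm.sign_off(): hands the job in; it is judged then, once.
The state is a dict: "clock": time; "joints": joint angles; "dq": joint speeds; "joint_efforts": joint torques, N m; "position": TCP position; "ee_rot": TCP orientation; "force": force on the tool from outside, world axes, zero at the start; "ft_torque": the same for the moment, N m; "width": opening from 0.0 (shut) to 1.0 (fully open); "gripper_force": force on a finger pad.
Only numpy, scipy, OpenCV 4.12 (cv2) and the standard library are available. Lean on these libraries where they do the work, as an engineer would, in place of code of your own. Each camera call takes 0.05 s, during which the arm holds its last target. There are 200 camera calls.

## Working session

There is one attempt and no reset: what is moved stays moved. The work goes in short steps, Python scripts to look and compute and a tool call to move; the robot and the scene stay as the last step left them, time stands still between calls to the robot, and variables do not carry over. Pictures are saved under pics/ and viewed, at most 10 in all, crops included, and the job is handed in when it is done.

Besides the shell and the picture viewer there is one more tool, called after ">>>" by a JSON object that holds its "method" and its "body", one argument or row to a line. jog_arm: Moves the arm, as the interface text tells. Its arguments: {"type":"object","properties":{"rows":{"type":"array","items":{"type":"array"}},"newtons":{"type":"number"}},"required":["rows"]}

```bash
mkdir -p pics; cat > h.py <<'E'
import numpy as np, cv2
from cell import arm
def cloud(d):
    R=cv2.Rodrigues(np.array(d["rvec"],float))[0]; t=np.array(d["tvec"],float).ravel()
    v,u=np.mgrid[:420,:560]; z=d["depth"]
    P=np.stack([(u-d["cx"])/d["fx"]*z,(v-d["cy"])/d["fy"]*z,z],-1)
    return (P-t)@R
E
python3 - <<'E'
from h import *
s=arm.observe(); print(s)
ims=[]
for n in("top","side"):
    d=arm.get_image(n); np.savez(n+".npz",**d); cv2.imwrite(f"pics/{n}.png",d["img"][...,::-1]); P=cloud(d)
    R=cv2.Rodrigues(np.array(d["rvec"],float))[0]; print(n,-R.T@np.array(d["tvec"]).ravel(),d["fx"])
E
```

```text
{'clock': 0.0, 'joints': array([-1.43160349,  0.43518139,  0.02495074,  1.57410278, -0.01158044,
        1.13397995, -0.07512196]), 'dq': array([-0.00141855,  0.00089161,  0.00039989,  0.00071157,  0.00047263,
        0.00175025, -0.0008994 ]), 'joint_efforts': array([ 6.78058859e-04, -6.67863250e+01,  9.85338986e-01, -3.14465904e+01,
       -6.04523253e-02,  4.28835943e-02,  1.47127748e-04]), 'position': array([0.14957996, 0.60631386, 0.22596835]), 'ee_rot': array([-3.78976915e-01, -3.11861152e+00,  2.39767581e-03]), 'force': array([ 0.43684246,  0.07311915, -0.5060122 ]), 'ft_torque': array([ 0.04710545,  0.01835674, -0.03609751]), 'gripper_force': 0.0, 'width': 0.9985339547846018}
top [0.42035172 0.13764395 1.46949801] 496.5746718875933
side [ 0.14813376 -0.34081506  0.91901125] 443.4593831305902
```

View pics/top.png

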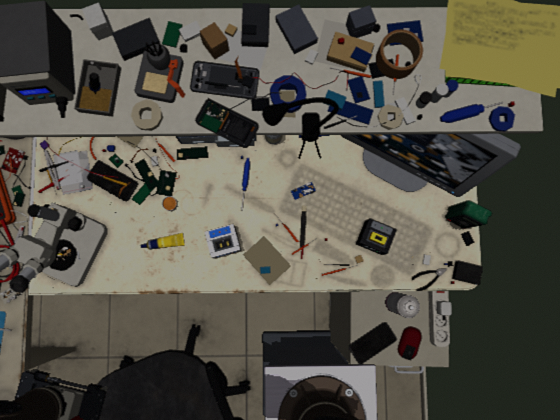

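View pics/side.png

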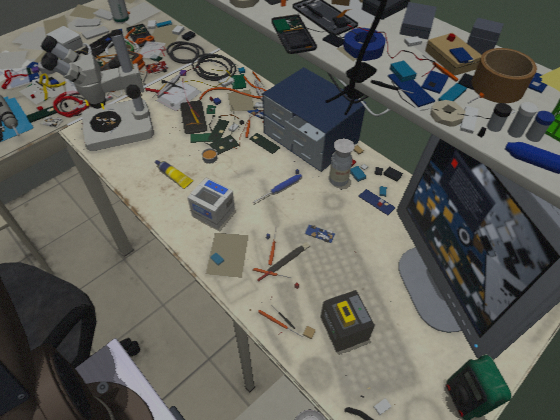

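The top view shows the charger at about (377,236) with the yellow pack in it, and the tester at about (224,240). The side view shows them at (348,318) and (211,203). Next I'll measure both docks from the depth.

```bash
python3 - <<'E'
from h import *
for n,boxes in(("top",dict(ch=(345,205,410,265),te=(195,212,252,268))),("side",dict(ch=(310,280,385,360),te=(180,170,245,235)))):
    d=dict(np.load(n+".npz")); P=cloud(d)
    for k,(a,b,c,e) in boxes.items():
        Q=P[b:e,a:c].reshape(-1,3); C=d["img"][b:e,a:c].reshape(-1,3).astype(int)
        z=Q[:,2]; ok=d["depth"][b:e,a:c].ravel()>0
        m=ok&(abs(z-.078)<.006)
        r=cv2.minAreaRect((Q[m,:2]*1000).astype(np.float32)); print(n,k,m.sum(),"top rect",r,"z",np.median(z[m]), "bench", np.median(z[ok&(abs(z)<.01)]))
        y=ok&(C[:,0]>130)&(C[:,1]>110)&(C[:,2]<90)&(z>.07)
        if k=="ch": print(" pack",y.sum(),cv2.minAreaRect((Q[y,:2]*1000).astype(np.float32)),np.percentile(z[y],[5,50,95]))
        else:
            s=ok&(z<.06)&(z>.0); ctr=np.array(r[0])/1000; s&=(np.hypot(*(Q[:,:2]-ctr).T)<.03); 
            if s.sum()>3: print(" slot",s.sum(),cv2.minAreaRect((Q[s,:2]*1000).astype(np.float32)),np.median(z[s]))
            bl=ok&(C[:,2]>C[:,0]+40)&(z>.0); print(" blue",bl.sum(),Q[bl].mean(0))
a=cv2.imread("pics/top.png")
f=lambda x0,y0:cv2.resize(a[y0:y0+64,x0:x0+64],(400,400),interpolation=cv2.INTER_CUBIC)
cv2.imwrite("pics/crop.png",np.hstack([f(193,208),f(345,204)]))
E
```

```text
top ch 637 top rect ((519.7942504882812, -166.28640747070312), (85.49452209472656, 76.81891632080078), 66.4444808959961) z 0.07805559552797303 bench 0.00041386267634087564
 pack 79 ((512.6755981445312, -161.63339233398438), (42.278785705566406, 20.338497161865234), 68.76116180419922) [0.08732685 0.0923864  0.09696024]
top te 639 top rect ((511.37408447265625, 273.1039733886719), (76.163330078125, 83.81844329833984), 14.86136245727539) z 0.07786751758789445 bench 0.00013350662313379812
 slot 127 ((505.1593017578125, 273.201416015625), (20.62278938293457, 43.38243865966797), 14.740038871765137) 0.03198065056633615
 blue 152 [0.53534304 0.28065803 0.07870471]
side ch 1241 top rect ((513.8430786132812, -163.58346557617188), (85.50875854492188, 76.66594696044922), 67.34088897705078) z 0.07799630981762518 bench 0.00014963927032197343
 pack 164 ((510.516357421875, -159.50350952148438), (47.43928146362305, 26.43545150756836), 64.94961547851562) [0.0905704  0.09297341 0.09511261]
side te 744 top rect ((505.1064147949219, 276.1132507324219), (78.376708984375, 87.15608978271484), 15.346904754638672) z 0.07779135145248245 bench 0.0003282063756996982
 slot 79 ((502.6708679199219, 280.4141845703125), (14.253732681274414, 38.68391036987305), 17.560583114624023) 0.04980190071521134
 blue 157 [0.52725737 0.28136954 0.07781015]
```

View pics/crop.png

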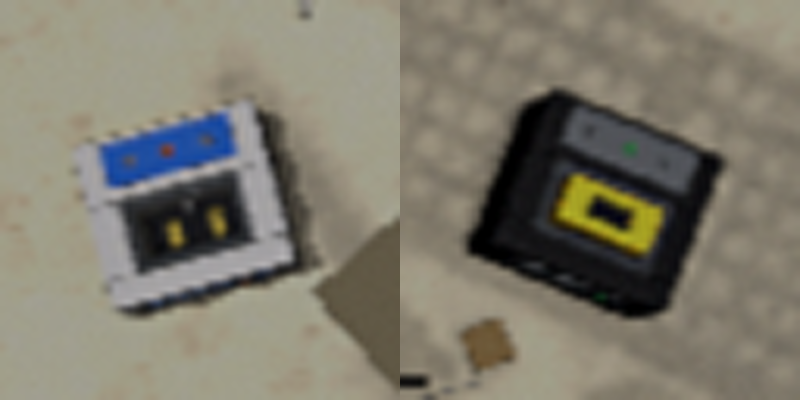

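The crop shows the tester's panel on its far side, with the empty slot at about (190,220), yaw about +15°. The pack is in the charger at about (610,212), yaw about -23°. I'll move over the tester first for a close look.

>>> {"method": "jog_arm", "body": {
  "rows": [
    [[4.4,-4.2,0.5],[0,0,-7.5],0.5],
    [[8.8,-8.4,1],[0,0,-15],0.5],
    [[13.2,-12.6,1.5],[0,0,-23],0.5],
    [[17.6,-16.8,2],[0,0,-31],0.5],
    [[22,-21,2.5],[0,0,-39],0.5],
    [[26.4,-25.2,3],[0,0,-46],0.5],
    [[30.8,-29.4,3],[0,0,-54],0.5],
    [[35,-33.5,3],[0,0,-61],0.5]
  ]
}}

```text
clock: 1.1
position: [0.5008, 0.2703, 0.2567]
ee_rot: [-1.915, -2.491, -0.0]
force: [0.5, 0.6, 0.1]
width: 0.501
gripper_force: 0.0
```

>>> {"method": "jog_arm", "body": {
  "rows": [
    [[0,0,0],[0,0,0],0.5],
    [[0,0,0],[0,0,0],0.5]
  ]
}}

```text
clock: 1.35
position: [0.4991, 0.2722, 0.2563]
ee_rot: [-1.908, -2.495, 0.001]
force: [-0.4, -0.1, -0.4]
width: 0.498
gripper_force: 0.0
```

```bash
cat >> h.py <<'E'
def wrist(name):
    s=arm.observe(); d=arm.get_image("wrist"); cv2.imwrite(f"pics/{name}.png",d["img"][...,::-1])
    R=cv2.Rodrigues(np.array(s["ee_rot"],float))[0]; M=np.array(d["mount"],float)
    v,u=np.mgrid[:420,:560]; z=d["depth"]
    P=np.stack([(u-d["cx"])/d["fx"]*z,(v-d["cy"])/d["fy"]*z,z],-1)
    P=(P@M[:3,:3].T+M[:3,3])@R.T+s["position"]
    return s,d,P
def pose(s):
    R=cv2.Rodrigues(np.array(s["ee_rot"],float))[0]
    print("t",round(s["clock"],2),"pos",s["position"].round(4),"ydir",np.degrees(np.arctan2(R[1,1],R[0,1])).round(2),"z",R[:,2].round(3),"F",s["force"].round(1),"w",round(s["width"],3),"g",round(s["gripper_force"],1))
E
python3 - <<'E'
from h import *
s,d,P=wrist("w1"); pose(s); print(d["mount"],d["fx"]); np.savez("w1.npz",P=P,img=d["img"],depth=d["depth"])
print(s["joints"])
t=dict(np.load("side.npz"));Q=cloud(t).reshape(-1,3);t2=dict(np.load("top.npz"));Q=np.vstack([Q,cloud(t2).reshape(-1,3)])
m=(Q[:,2]>.13)&(Q[:,2]<.8)&(abs(Q[:,1]-.05)<.4)&(Q[:,0]<.9)&(Q[:,0]>.25)
for y0 in np.arange(-.35,.45,.1):
    k=m&(abs(Q[:,1]-y0-.05)<.05)
    if k.any(): print("y",y0.round(2),"min x obstacle",np.percentile(Q[k,0],[0,2,10]).round(3), k.sum())
E
```

```text
t 1.35 pos [0.4991 0.2722 0.2563] ydir 15.18 z [-0.001 -0.    -1.   ] F [-0.4 -0.1 -0.4] w 0.498 g 0.0
[[ 3.00339883e-04 -9.69275377e-01 -2.45977952e-01  6.66907539e-02]
 [ 9.99999955e-01  2.92889324e-04  6.68737170e-05 -2.13487642e-04]
 [ 7.22526877e-06 -2.45977961e-01  9.69275421e-01 -1.57748385e-01]
 [ 0.00000000e+00  0.00000000e+00  0.00000000e+00  1.00000000e+00]] 292.09853308490693
[-0.8967888   0.32696002  0.40817636  1.69571274 -0.14076986  1.14879465
 -0.18504154]
y -0.35 min x obstacle [0.655 0.67  0.686] 17514
y -0.25 min x obstacle [0.712 0.715 0.728] 16177
y -0.15 min x obstacle [0.711 0.714 0.724] 11331
y -0.05 min x obstacle [0.666 0.704 0.712] 8742
y 0.05 min x obstacle [0.666 0.696 0.713] 7181
y 0.15 min x obstacle [0.68  0.697 0.716] 7860
y 0.25 min x obstacle [0.71  0.714 0.725] 6982
y 0.35 min x obstacle [0.712 0.714 0.722] 5285
```

View pics/w1.png

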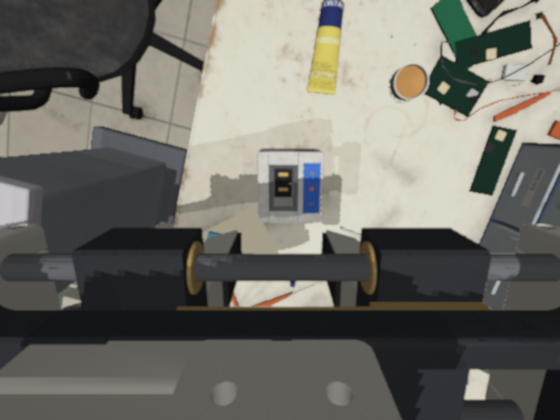

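The wrist view shows the tester at about (290,187), its slot at about (283,187) and its panel at (312,187). I'll measure it, then go to the charger.

```bash
cat >> h.py <<'E'
def dock(P,depth,guess,zt=.078):
    Q=P.reshape(-1,3); near=(depth.ravel()>0)&(np.hypot(Q[:,0]-guess[0],Q[:,1]-guess[1])<.08)
    m=near&(abs(Q[:,2]-zt)<.003)
    r=cv2.minAreaRect((Q[m,:2]*1000).astype(np.float32)); print("rect",np.round(r[0],1),np.round(r[1],1),round(r[2],1),"z",np.median(Q[m,2]),m.sum())
    return Q,near,m
def interior(Q,m):
    r=cv2.minAreaRect((Q[m,:2]*1000).astype(np.float32)); return np.round(r[0],1),np.round(r[1],1),round(r[2],1),m.sum(),np.median(Q[m,2]).round(4)
E
python3 - <<'E'
from h import *
w=np.load("w1.npz"); Q,near,m=dock(w["P"],w["depth"],(.505,.274))
print("bench",np.median(Q[near&(abs(Q[:,2])<.01),2]))
c=np.array([.505,.274])
k=near&(Q[:,2]<.072)&(np.hypot(*(Q[:,:2]-c).T)<.027); print("slot",interior(Q,k))
# rows along dock axes: extent of the slot opening at top level
a=np.radians(15); X=(Q[:,:2]-c)@np.array([[np.cos(a),-np.sin(a)],[np.sin(a),np.cos(a)]])
for nm,i,j in(("x",0,1),("y",1,0)):
    t=X[m&(abs(X[:,j])<.007),i]; print(nm,"neg side max",t[t<0].max().round(4),"pos side min",t[t>0].min().round(4),"ext",t.min().round(4),t.max().round(4))
E
```

```text
rect [508.4 276. ] [76.1 84.1] 14.7 z 0.07778322222347508 3578
bench -0.00022275676383665122
slot (array([500.5, 273.8]), array([24.2, 45.7]), 14.9, np.int64(733), np.float64(0.0326))
x neg side max -0.0175 pos side min 0.0085 ext -0.034 0.0416
y neg side max -0.0211 pos side min 0.0255 ext -0.0406 0.0429
```

>>> {"method": "jog_arm", "body": {
  "rows": [
    [[0.2,-6,0],[0,0,-5],0],
    [[0.2,-12,0],[0,0,-10],0],
    [[0.2,-18,0],[0,0,-15],0],
    [[0.2,-24,0],[0,0,-21],0],
    [[0.2,-30,0],[0,0,-27],0],
    [[0.2,-36,0],[0,0,-33],0],
    [[0.2,-42,0],[0,0,-38],0],
    [[0.2,-43.5,0],[0,0,-38],0]
  ]
}}

```text
clock: 2.4
position: [0.5011, -0.1657, 0.257]
ee_rot: [2.62, 1.732, -0.0]
force: [-0.0, 0.4, -0.8]
width: 0.008
gripper_force: 0.0
```

>>> {"method": "jog_arm", "body": {
  "rows": [
    [[0,0,0],[0,0,0],0],
    [[0,0,0],[0,0,0],0]
  ]
}}

```text
clock: 2.65
position: [0.5022, -0.1605, 0.2565]
ee_rot: [-2.613, -1.742, -0.001]
force: [0.8, -0.0, -1.0]
width: 0.003
gripper_force: 0.0
```

```bash
python3 - <<'E'
from h import *
s,d,P=wrist("w2"); pose(s); Q,near,m=dock(P,d["depth"],(.512,-.162)); C=d["img"].reshape(-1,3).astype(int)
y=near&(C[:,0]>110)&(C[:,1]>90)&(C[:,2]<80); print("pack z",np.percentile(Q[y,2],[5,25,50,75,95]).round(4))
k=near&(Q[:,2]>np.median(Q[y,2])-.003)&(Q[:,2]<.12)&(np.hypot(Q[:,0]-.512,Q[:,1]+.162)<.035); print("pack",interior(Q,k))
E
```

```text
t 2.65 pos [ 0.5022 -0.1605  0.2565] ydir -22.62 z [-0.     0.001 -1.   ] F [ 0.8 -0.  -1. ] w 0.003 g 0.0
rect [ 517.5 -163.5] [83.8 75.5] 66.8 z 0.07783725747093426 3539
pack z [0.0896 0.0921 0.0927 0.0934 0.3428]
pack (array([ 510.3, -160.1]), array([43.4, 21.6]), 67.3, np.int64(760), np.float64(0.0927))
```

View pics/w2.png

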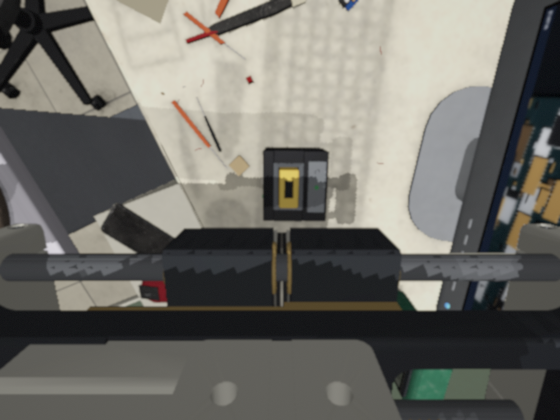

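The wrist view shows the pack held in the charger at about (289,190), top at z≈0.093. I'll go down with closed fingers onto the centre of its top.

>>> {"method": "jog_arm", "body": {
  "rows": [
    [[0.85,-0.05,-3],[0,0,0],0],
    [[0.85,-0.05,-7],[0,0,0],0],
    [[0.85,-0.05,-11],[0,0,0],0],
    [[0.85,-0.05,-14],[0,0,0],0],
    [[0.85,-0.05,-15.4],[0,0,0],0],
    [[0.85,-0.05,-15.6],[0,0,0],0],
    [[0.85,-0.05,-15.7],[0,0,0],0],
    [[0.85,-0.05,-15.8],[0,0,0],0]
  ]
}}

```text
clock: 3.7
position: [0.5109, -0.1638, 0.0997]
ee_rot: [2.616, 1.737, 0.002]
force: [0.3, 0.9, 0.3]
width: 0.0
gripper_force: 0.0
```

>>> {"method": "jog_arm", "body": {
  "rows": [
    [[0,0,-0.1],[0,0,0],0],
    [[0,0,-0.2],[0,0,0],0],
    [[0,0,-0.3],[0,0,0],0],
    [[0,0,-0.4],[0,0,0],0],
    [[0,0,-0.5],[0,0,0],0],
    [[0,0,-0.6],[0,0,0],0],
    [[0,0,-0.7],[0,0,0],0],
    [[0,0,-0.8],[0,0,0],0]
  ]
}}

```text
clock: 4.7
position: [0.5104, -0.1638, 0.0909]
ee_rot: [2.617, 1.737, 0.001]
force: [-0.8, 0.7, 4.8]
width: 0.003
gripper_force: 2.4
```

>>> {"method": "jog_arm", "body": {
  "rows": [
    [[0,0,-0.1],[0,0,0],0],
    [[0,0,-0.2],[0,0,0],0],
    [[0,0,-0.3],[0,0,0],0],
    [[0,0,-0.4],[0,0,0],0],
    [[0,0,-0.5],[0,0,0],0],
    [[0,0,-0.6],[0,0,0],0]
  ]
}}

```text
clock: 5.45
position: [0.5103, -0.1638, 0.0847]
ee_rot: [2.617, 1.737, 0.0]
force: [0.1, 0.4, 5.5]
width: 0.004
gripper_force: 2.8
```

>>> {"method": "jog_arm", "body": {
  "rows": [
    [[0,0,-0.06],[0,0,0],0],
    [[0,0,-0.12],[0,0,0],0],
    [[0,0,-0.18],[0,0,0],0]
  ]
}}

```text
clock: 5.82
position: [0.5104, -0.1638, 0.0831]
ee_rot: [2.617, 1.737, 0.001]
force: [-1.0, -0.7, 9.8]
width: 0.004
gripper_force: 4.9
```

>>> {"method": "jog_arm", "body": {
  "rows": [
    [[0,0,-0.04],[0,0,0],0],
    [[0,0,-0.08],[0,0,0],0],
    [[0,0,-0.08],[0,0,0],0]
  ]
}}

```text
clock: 6.2
position: [0.5106, -0.164, 0.0828]
ee_rot: [2.617, 1.737, 0.001]
force: [-1.9, 1.0, 13.1]
width: 0.009
gripper_force: 6.5
```

The force is climbing at the stop, so I'll let go and lift.

>>> {"method": "jog_arm", "body": {
  "rows": [
    [[0,0,0.3],[0,0,0],0],
    [[0,0,0.8],[0,0,0],0],
    [[0,0,1.5],[0,0,0],0],
    [[0,0.1,3],[0,0,0],0],
    [[0,0.2,6],[0,0,0],0],
    [[0,0.3,10],[0,0,0],0.3],
    [[0,0.3,12],[0,0,0],0.6],
    [[0,0.3,12],[0,0,0],0.6]
  ]
}}

```text
clock: 7.2
position: [0.511, -0.1608, 0.204]
ee_rot: [2.616, 1.736, 0.004]
force: [0.0, 0.4, 0.3]
width: 0.279
gripper_force: 0.0
```

```bash
python3 - <<'E'
from h import *
s,d,P=wrist("w3"); pose(s); Q,near,m=dock(P,d["depth"],(.512,-.162)); C=d["img"].reshape(-1,3).astype(int)
y=near&(C[:,0]>110)&(C[:,1]>90)&(C[:,2]<80)&(Q[:,2]<.12); print("pack z",np.percentile(Q[y,2],[5,25,50,75,95]).round(4))
k=near&(Q[:,2]>np.median(Q[y,2])-.003)&(Q[:,2]<.12)&(np.hypot(Q[:,0]-.512,Q[:,1]+.162)<.035); print("pack",interior(Q,k))
E
```

```text
t 7.2 pos [ 0.511  -0.1608  0.204 ] ydir -22.84 z [ 0.003 -0.    -1.   ] F [0.  0.4 0.3] w 0.279 g 0.0
rect [ 517.3 -163.3] [83.5 76.1] 66.9 z 0.07780771945742855 4546
pack z [0.0925 0.1024 0.103  0.1035 0.1042]
pack (array([ 511.3, -160.3]), array([43.2, 21.7]), 66.4, np.int64(1103), np.float64(0.1032))
```

>>> {"method": "jog_arm", "body": {
  "rows": [
    [[0,0,0],[0,0,0],0.6],
    [[0,0,0],[0,0,0],0.6],
    [[0,0,0],[0,0,0],0.6]
  ]
}}

```text
clock: 7.62
position: [0.5099, -0.1607, 0.2016]
ee_rot: [-2.617, -1.737, 0.001]
force: [-0.4, 0.4, -0.8]
width: 0.593
gripper_force: 0.0
```

```bash
python3 - <<'E'
from h import *
s,d,P=wrist("w4"); pose(s); Q,near,m=dock(P,d["depth"],(.512,-.162)); C=d["img"].reshape(-1,3).astype(int)
y=near&(C[:,0]>110)&(C[:,1]>90)&(C[:,2]<80)&(Q[:,2]<.12); print("pack z",np.percentile(Q[y,2],[5,25,50,75,95]).round(4))
k=near&(Q[:,2]>np.median(Q[y,2])-.003)&(Q[:,2]<.12)&(np.hypot(Q[:,0]-.512,Q[:,1]+.162)<.035); print("pack",interior(Q,k))
cv2.imwrite("pics/w4c.png",cv2.resize(d["img"][120:260,190:390,::-1],(800,560),interpolation=cv2.INTER_CUBIC))
E
```

```text
t 7.62 pos [ 0.5099 -0.1607  0.2016] ydir -22.87 z [-0.001 -0.    -1.   ] F [-0.4  0.4 -0.8] w 0.593 g 0.0
rect [ 517.1 -163.8] [84.1 76.2] 66.9 z 0.07781932458591963 4769
pack z [0.0874 0.1068 0.1074 0.108  0.1087]
pack (array([ 510.2, -159.9]), array([43.3, 21.9]), 66.8, np.int64(1174), np.float64(0.1077))
```

View pics/w4c.png

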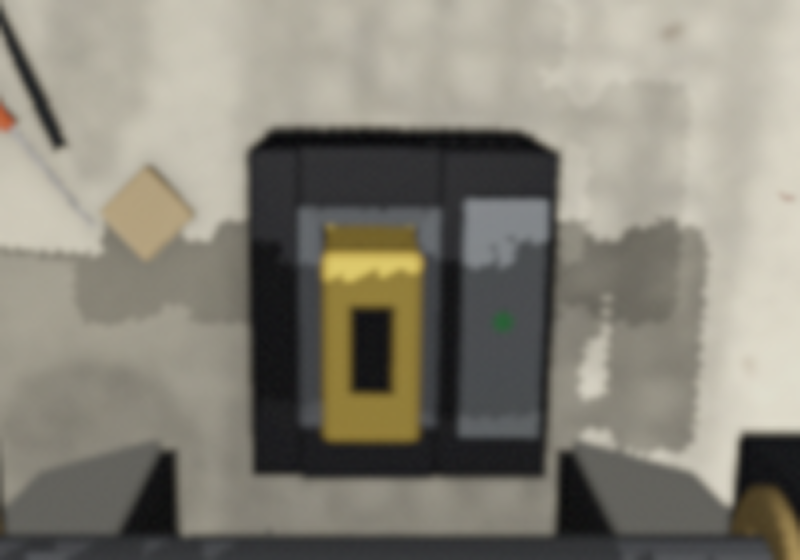

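The pack has popped up: its top is at z≈0.1077, and in the crop it sits at about (372,345). I'll descend and grip.

>>> {"method": "jog_arm", "body": {
  "newtons": 20,
  "rows": [
    [[0,0.05,-4],[0,0,0],0.6],
    [[0,0.05,-8],[0,0,0],0.6],
    [[0,0.05,-10.5],[0,0,0],0.6],
    [[0,0.05,-11.7],[0,0,0],0.6],
    [[0,0.05,-11.7],[0,0,0],0.6],
    [[0,0.05,-11.7],[0,0,0],0.15],
    [[0,0.05,-11.7],[0,0,0],0],
    [[0,0.05,-11.7],[0,0,0],0]
  ]
}}

```text
clock: 8.68
position: [0.5106, -0.1602, 0.0857]
ee_rot: [2.617, 1.737, 0.001]
force: [0.5, -0.4, -0.3]
width: 0.327
gripper_force: 0.0
```

>>> {"method": "jog_arm", "body": {
  "rows": [
    [[0,0,0],[0,0,0],0],
    [[0,0,0],[0,0,0],0]
  ]
}}

```text
clock: 8.93
position: [0.5104, -0.1602, 0.0854]
ee_rot: [2.617, 1.737, 0.001]
force: [0.4, 0.7, 2.9]
width: 0.236
gripper_force: 20.0
```

>>> {"method": "jog_arm", "body": {
  "rows": [
    [[0,0,1],[0,0,0],0],
    [[0,0,3],[0,0,0],0],
    [[0,0,6],[0,0,0],0],
    [[0,0,9],[0,0,0],0],
    [[0,0,12],[0,0,0],0],
    [[-0.2,5,12],[0,0,4],0],
    [[-0.3,10,12],[0,0,9],0],
    [[-0.5,15,12],[0,0,14],0]
  ]
}}

```text
clock: 9.93
position: [0.5047, -0.0089, 0.2056]
ee_rot: [2.384, 2.046, 0.0]
force: [-0.0, 0.3, -1.3]
width: 0.24
gripper_force: 20.0
```

>>> {"method": "jog_arm", "body": {
  "rows": [
    [[-0.1,5,0],[0,0,4],0],
    [[-0.2,10,0],[0,0,8],0],
    [[-0.3,15,0],[0,0,12],0],
    [[-0.4,20,0],[0,0,16],0],
    [[-0.5,25,0],[0,0,20],0],
    [[-0.5,28.4,0],[0,0,23.9],0],
    [[-0.5,28.4,0],[0,0,23.9],0],
    [[-0.5,28.4,0],[0,0,23.9],0]
  ]
}}

```text
clock: 10.92
position: [0.5001, 0.2727, 0.2052]
ee_rot: [1.913, 2.491, -0.002]
force: [0.2, -0.2, -1.3]
width: 0.235
gripper_force: 20.0
```

```bash
python3 - <<'E'
from h import *
s,d,P=wrist("w5"); pose(s); Q,near,m=dock(P,d["depth"],(.501,.274))
a=np.radians(14.8); c=np.array([.501,.274]); X=(Q[:,:2]-c)@np.array([[np.cos(a),-np.sin(a)],[np.sin(a),np.cos(a)]])
for nm,i,j in(("x",0,1),("y",1,0)):
    t=X[m,i]; print(nm,np.percentile(t,[0,1,99,100]).round(4))
C=d["img"].reshape(-1,3).astype(int)
y=(C[:,0]>110)&(C[:,1]>90)&(C[:,2]<80)&(Q[:,2]>.12)&near; print("pack",y.sum(),np.percentile(Q[y,2],[1,50,99]).round(4) if y.any() else "")
cv2.imwrite("pics/w5.png",d["img"][...,::-1])
E
```

```text
t 10.93 pos [0.5001 0.2727 0.2052] ydir 14.96 z [-0.    -0.001 -1.   ] F [ 0.2 -0.2 -1.3] w 0.235 g 20.0
rect [507.7 278.1] [76.1 79. ] 14.9 z 0.07784093133078256 3694
x [-0.0305 -0.0299  0.0448  0.0456]
y [-0.0372 -0.0336  0.0416  0.0418]
pack 2025 [0.1847 0.2273 0.2913]
```

View pics/w5.png

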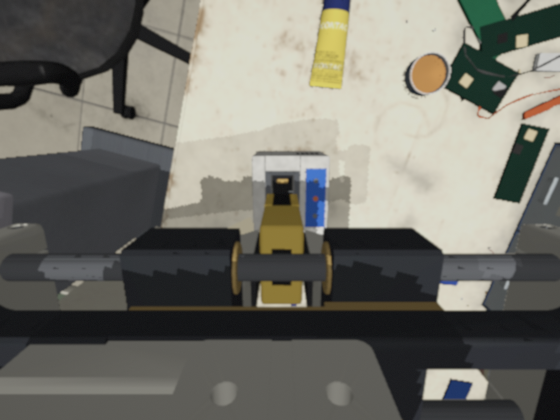

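The view shows the pack gripped upright over the tester, with the slot's far end visible at (283,183). Alignment is within about 1 mm, so I'll correct that and lower it.

>>> {"method": "jog_arm", "body": {
  "rows": [
    [[0.09,0.1,-2],[0,0,0],0],
    [[0.09,0.1,-4.5],[0,0,0],0],
    [[0.09,0.1,-6.5],[0,0,0],0],
    [[0.09,0.1,-7.2],[0,0,0],0],
    [[0.09,0.1,-7.4],[0,0,0],0],
    [[0.09,0.1,-7.6],[0,0,0],0],
    [[0.09,0.1,-7.8],[0,0,0],0],
    [[0.09,0.1,-8],[0,0,0],0]
  ]
}}

```text
clock: 11.98
position: [0.5012, 0.275, 0.1254]
ee_rot: [1.911, 2.493, 0.001]
force: [-0.7, 0.1, 0.2]
width: 0.237
gripper_force: 20.0
```

>>> {"method": "jog_arm", "body": {
  "rows": [
    [[0,-0.1,-0.2],[0,0,0],0],
    [[0,-0.1,-0.5],[0,0,0],0],
    [[0,-0.1,-0.8],[0,0,0],0],
    [[0,-0.1,-1.1],[0,0,0],0]
  ]
}}

```text
clock: 12.48
position: [0.5011, 0.2738, 0.1139]
ee_rot: [1.912, 2.493, -0.0]
force: [-0.1, 0.4, -1.5]
width: 0.237
gripper_force: 20.0
```

>>> {"method": "jog_arm", "body": {
  "rows": [
    [[0,0,-0.5],[0,0,0],0],
    [[0,0,-1],[0,0,0],0],
    [[0,0,-1.5],[0,0,0],0],
    [[0,0,-2],[0,0,0],0],
    [[0,0,-2.4],[0,0,0],0],
    [[0,0,-2.6],[0,0,0],0],
    [[0,0,-2.75],[0,0,0],0],
    [[0,0,-2.8],[0,0,0],0]
  ]
}}

```text
clock: 13.48
position: [0.5011, 0.2738, 0.0862]
ee_rot: [1.912, 2.493, 0.0]
force: [-0.7, -0.2, -1.4]
width: 0.238
gripper_force: 20.0
```

It slid in freely and is almost on the plunger. I'll release, rise and close the fingers.

>>> {"method": "jog_arm", "body": {
  "rows": [
    [[0,0,-0.05],[0,0,0],0.5],
    [[0,0,-0.05],[0,0,0],0.5],
    [[0,0,-0.05],[0,0,0],0.5],
    [[0,0,2],[0,0,0],0.5],
    [[0,0,5],[0,0,0],0.5],
    [[0,0,8],[0,0,0],0.3],
    [[0,0,11.5],[0,0,0],0],
    [[0,0,11.5],[0,0,0],0]
  ]
}}

```text
clock: 14.48
position: [0.5027, 0.2746, 0.2039]
ee_rot: [1.911, 2.492, 0.008]
force: [0.3, -0.2, -0.7]
width: 0.223
gripper_force: 0.0
```

>>> {"method": "jog_arm", "body": {
  "rows": [
    [[0,0,0],[0,0,0],0],
    [[0,0,0],[0,0,0],0]
  ]
}}

```text
clock: 14.72
position: [0.5004, 0.2735, 0.2]
ee_rot: [-1.911, -2.493, 0.003]
force: [-0.4, -0.7, -0.8]
width: 0.023
gripper_force: 0.0
```

```bash
python3 - <<'E'
from h import *
s,d,P=wrist("w6"); pose(s); Q,near,m=dock(P,d["depth"],(.501,.274)); C=d["img"].reshape(-1,3).astype(int)
k=near&(abs(Q[:,2]-.108)<.005)&(np.hypot(Q[:,0]-.501,Q[:,1]-.274)<.035); print("pack",interior(Q,k))
E
```

```text
t 14.72 pos [0.5004 0.2735 0.2   ] ydir 15.04 z [-0.002 -0.001 -1.   ] F [-0.4 -0.7 -0.8] w 0.023 g 0.0
rect [508.2 276.4] [76.2 83.3] 15.0 z 0.07781673813128254 4042
pack (array([501.3, 274.3]), array([21.9, 43.6]), 16.0, np.int64(1130), np.float64(0.1077))
```

>>> {"method": "jog_arm", "body": {
  "rows": [
    [[0.05,0.03,-4],[0,0,0],0],
    [[0.05,0.03,-7.5],[0,0,0],0],
    [[0.05,0.03,-8.8],[0,0,0],0],
    [[0.05,0.03,-9.1],[0,0,0],0],
    [[0.05,0.03,-9.3],[0,0,0],0],
    [[0.05,0.03,-9.5],[0,0,0],0],
    [[0.05,0.03,-9.7],[0,0,0],0],
    [[0.05,0.03,-9.9],[0,0,0],0]
  ]
}}

```text
clock: 15.78
position: [0.5021, 0.2744, 0.1027]
ee_rot: [1.911, 2.493, 0.002]
force: [1.6, 0.0, 5.0]
width: 0.008
gripper_force: 2.0
```

>>> {"method": "jog_arm", "body": {
  "rows": [
    [[0,0,-0.1],[0,0,0],0],
    [[0,0,-0.2],[0,0,0],0],
    [[0,0,-0.3],[0,0,0],0],
    [[0,0,-0.4],[0,0,0],0],
    [[0,0,-0.5],[0,0,0],0],
    [[0,0,-0.6],[0,0,0],0],
    [[0,0,-0.7],[0,0,0],0],
    [[0,0,-0.8],[0,0,0],0]
  ]
}}

```text
clock: 16.77
position: [0.5016, 0.2742, 0.0941]
ee_rot: [1.912, 2.493, 0.0]
force: [-0.9, 1.6, 4.1]
width: 0.007
gripper_force: 2.2
```

>>> {"method": "jog_arm", "body": {
  "rows": [
    [[0,0,-0.08],[0,0,0],0],
    [[0,0,-0.16],[0,0,0],0],
    [[0,0,-0.24],[0,0,0],0],
    [[0,0,-0.32],[0,0,0],0],
    [[0,0,-0.4],[0,0,0],0],
    [[0,0,-0.48],[0,0,0],0]
  ]
}}

```text
clock: 17.52
position: [0.5017, 0.2742, 0.0893]
ee_rot: [1.912, 2.493, 0.0]
force: [0.1, 0.6, 4.7]
width: 0.002
gripper_force: 2.6
```

>>> {"method": "jog_arm", "body": {
  "rows": [
    [[0,0,-0.06],[0,0,0],0],
    [[0,0,-0.12],[0,0,0],0],
    [[0,0,-0.18],[0,0,0],0],
    [[0,0,-0.24],[0,0,0],0]
  ]
}}

```text
clock: 18.02
position: [0.5018, 0.2742, 0.0872]
ee_rot: [1.912, 2.493, 0.001]
force: [-0.5, -0.3, 9.7]
width: 0.005
gripper_force: 5.0
```

>>> {"method": "jog_arm", "body": {
  "rows": [
    [[0,0,-0.04],[0,0,0],0],
    [[0,0,-0.08],[0,0,0],0],
    [[0,0,-0.08],[0,0,0],0]
  ]
}}

```text
clock: 18.4
position: [0.502, 0.2744, 0.0869]
ee_rot: [1.911, 2.493, 0.002]
force: [-1.7, 0.5, 12.0]
width: 0.005
gripper_force: 6.4
```

>>> {"method": "jog_arm", "body": {
  "rows": [
    [[0,0,-0.04],[0,0,0],0],
    [[0,0,-0.04],[0,0,0],0]
  ]
}}

```text
clock: 18.65
position: [0.5021, 0.2744, 0.0867]
ee_rot: [1.912, 2.493, 0.002]
force: [-1.1, -0.2, 16.1]
width: 0.004
gripper_force: 7.6
```

The stop is firm, so I'll let go and check.

>>> {"method": "jog_arm", "body": {
  "rows": [
    [[0,0,0.2],[0,0,0],0],
    [[0,0,0.5],[0,0,0],0],
    [[0,0,1],[0,0,0],0],
    [[0,0,2],[0,0,0],0],
    [[0,0,4],[0,0,0],0],
    [[0,0,8],[0,0,0],0],
    [[0,0,11.5],[0,0,0],0],
    [[0,0,11.5],[0,0,0],0]
  ]
}}

```text
clock: 19.65
position: [0.5029, 0.2745, 0.2036]
ee_rot: [1.911, 2.492, 0.007]
force: [-0.2, 0.1, -0.6]
width: 0.005
gripper_force: 0.0
```

>>> {"method": "jog_arm", "body": {
  "rows": [
    [[0,0,0],[0,0,0],0],
    [[0,0,0],[0,0,0],0],
    [[0,0,0],[0,0,0],0]
  ]
}}

```text
clock: 20.02
position: [0.5011, 0.2738, 0.1999]
ee_rot: [-1.911, -2.493, 0.003]
force: [-0.5, 0.5, -0.0]
width: 0.005
gripper_force: 0.0
```

```bash
python3 - <<'E'
from h import *
s,d,P=wrist("w7"); pose(s); Q,near,m=dock(P,d["depth"],(.501,.274)); C=d["img"].reshape(-1,3).astype(int)
k=near&(Q[:,2]>.086)&(Q[:,2]<.115)&(np.hypot(Q[:,0]-.501,Q[:,1]-.274)<.035); print("pack",interior(Q,k),np.percentile(Q[k,2],[5,95]))
E
```

```text
t 20.02 pos [0.5011 0.2738 0.1999] ydir 15.04 z [-0.001 -0.001 -1.   ] F [-0.5  0.5 -0. ] w 0.005 g 0.0
rect [507.  280.6] [76.1 74.6] 15.0 z 0.07783447850370262 4050
pack (array([501.8, 274.1]), array([21.3, 44.3]), 14.8, np.int64(1107), np.float64(0.0969)) [0.09517196 0.09812063]
```

>>> {"method": "jog_arm", "body": {
  "rows": [
    [[0,0,0],[0,0,0],0],
    [[0,0,0],[0,0,0],0],
    [[0,0,0],[0,0,0],0],
    [[0,0,0],[0,0,0],0]
  ]
}}

```text
clock: 20.58
position: [0.5016, 0.2741, 0.2008]
ee_rot: [1.912, 2.493, 0.0]
force: [0.4, 0.4, -0.4]
width: 0.006
gripper_force: 0.0
```

```bash
python3 - <<'E'
from h import *
s,d,P=wrist("w8"); pose(s); Q,near,m=dock(P,d["depth"],(.501,.274))
k=near&(Q[:,2]>.086)&(Q[:,2]<.115)&(np.hypot(Q[:,0]-.501,Q[:,1]-.274)<.035); print("pack",interior(Q,k))
if abs(np.median(Q[k,2])-.0969)<.0007: print(arm.sign_off())
E
```

```text
t 20.57 pos [0.5016 0.2741 0.2008] ydir 15.04 z [ 0.  0. -1.] F [ 0.4  0.4 -0.4] w 0.006 g 0.0
rect [507.2 280.5] [76.1 75.2] 15.0 z 0.07778421043834279 4043
pack (array([501.6, 274. ]), array([21.6, 44.1]), 15.0, np.int64(1119), np.float64(0.0969))
the job is handed in; nothing more can be done
None
```

The pack popped up in the charger, and the tester's catch now holds it down (top about 19 mm above the dock, steady over two looks); the highest press reading was about 16 N, and I handed the job in at about 21 s with the hand clear.

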